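Flip the hex key and pull the board-track clamp screw tight

TASK

The clamp screw of the board track has only been spun down by hand, and the hex key still stands in it on its long arm. Take the key out, turn it over so that its short arm sits fully in the socket and the long arm is your lever, and with it tighten the stiff screw clockwise until it comes up hard against its stop, roughly a sixth of a turn. Then take the key out and lay it flat on the red foam pad, leaving the board panel, the label roll and the screwdriver where they are.

Things in the scene. Friction and masses are not known exactly. Their poses are not given: they have to be found in the camera images.
- hex_key: Loose dark steel L-shaped hex key, about 0.33 kg, hexagonal bar 14 mm across flats. Long arm 190 mm, short arm 60 mm, each from tip to the other arm's centre line. Origin: long arm's tip; z runs along the long arm to the bend, x along the short arm to its tip, y is normal to the L: two flats of both arms face +y and -y (pinch there). It starts with the long arm upright in the screw's socket.
- long_tip (a point): Centre of the end face of the key's long arm (the hex_key origin); a 12 mm wide yellow band goes round the long arm 30 to 42 mm from here. At the start it rests on the socket's floor, and the key leans by up to about 5 degrees, its top some 230 mm above the table.
- short_tip (a point): Centre of the end face of the key's short arm: 60 mm along x and 190 mm along z from the hex_key origin.
- key_mid (a point): Point on the centre line of the key's long arm, 95 mm from the long tip (on the hex_key z axis), near the balance point. Held in a pinch the key can pivot a little in its own plane, which moves the short tip by 1 to 3 mm along the long arm's direction: feel for the socket.
- screw (a joint): Angle of the stiff clamp screw about its upright axis, rad: about 0 (within 0.05) at the start, grows clockwise seen from above, hard stop (tight) at 1.05; friction 1.2 N m all the way, stays where left. Head 32 mm wide, 24 mm high, red stripe on top. The key has about 5 degrees of turning play each way and winds up some 5 more under load; it binds if drawn out while loaded, so ease it back first.
- socket_mouth (a point): Centre of the mouth of the screw's hexagonal socket, level with the top of the screw head, 54 mm above the table, on the screw's axis; z up. The socket is 20 mm deep, about 0.5 mm wider than the key on each side, its mouth bevelled 2 mm wide. The key fits at every 60 degrees, so also, turned over in its own upright plane, at the angle it stood in.
- socket_floor (a point): Centre of the flat solid floor of the socket, 20 mm below socket_mouth, 34 mm above the table.
- track_clamp: Fixed clamp of the board track: aluminium plate 170 x 120 x 10 mm, two rails 230 mm long along x at y = -45 and +45 mm, up to 32 mm high, and in the middle a blue block 60 x 60 mm, 30 mm high, carrying the screw. Origin: centre of its underside, on the screw's axis; z up.
- foam_pad: Red foam pad, fixed, 240 mm along its x, 190 mm along its y, 10 mm thick, flat on the table. Origin: centre of its underside. It lies to the left or to the right of the clamp.
- board_panel: Bystander: cream circuit-board panel 150 x 100 x 4 mm with grey and dark fields, loose on a blue clipboard (240 x 190 mm, low) across the clamp from the foam pad. Origin: centre of its underside. Leave it alone.
- label_roll: Bystander: white label roll standing on its flat side, 68 mm in diameter, 30 mm high, beyond the clamp on the left. Origin: centre of its underside. Leave it alone.
- screwdriver: Bystander: screwdriver with a yellow handle, about 200 mm long, lying across beyond the clamp on the right. Origin: near its middle, underneath. Leave it alone.
Things that resemble listed ones, but are neither listed nor needed, are in the scene too. There is more than one size of the hex_key; the job needs the middle-sized.

How it is judged:
On the way, in this order (a step that is already met when the one before it is completed fails the run):
1. the key is turned over and its short arm sits fully in the screw's socket, the screw not yet turned (distance between short_tip and socket_floor below 0.006 m and angle between the x axis of hex_key and the z axis of socket_floor, either way round below 0.25 rad and value of joint screw below 0.5 rad), for 0.1 s.
2. the screw is turned to its stop with the short arm still in the socket (value of joint screw above 0.97 rad and distance between short_tip and socket_floor below 0.01 m), for 0.05 s.
At the end, for the whole second after the job is handed in: the screw stands within 0.1 rad of its stop (joint above 0.95), and the key lies flat and at rest with the middle of its long arm over the red foam pad, both of its tips less than 30 mm above the table (value of joint screw above 0.95 rad and x of key_mid in the frame of foam_pad between -0.12 and 0.12 m and y of key_mid in the frame of foam_pad between -0.095 and 0.095 m and height (world z) of each of long_tip, short_tip below 0.03 m and linear speed of hex_key below 0.02 m/s); the robot touches nothing.
It fails at once if the screw is turned (beyond 0.3 rad) with the long arm in the socket (distance between long_tip and socket_floor below 0.02 m and value of joint screw above 0.3 rad).
It fails at once if the board panel is shifted by more than 30 mm (distance of board_panel from where it was at the start of the episode above 0.03 m).
It fails at once if the label roll is shifted by more than 30 mm (distance of label_roll from where it was at the start of the episode above 0.03 m).
It fails at once if the screwdriver is shifted by more than 30 mm (distance of screwdriver from where it was at the start of the episode above 0.03 m).
It also fails if it takes over 67 s, if anything falls off the work surface, if the arm or the gripper's body presses on something with over 40 N, if the wrist force passes 120 N, or if a joint passes its speed limit or range.

ROBOT

A 6-joint arm with a two-finger parallel gripper is mounted at the origin on the work surface. World frame = base frame: x ahead of the robot, y to its left, z up, the work surface at z = 0. Lengths are in m, angles in rad, forces in N, time in s.
With the tool pointing down it reaches from about 0.25 to 0.8 m from the base axis. Payload 3.9 kg.
Tool frame: the origin (TCP) lies at the very end of the fingers, on their centre line; the grasp point (between the pads) lies 19 mm behind it; z points along the fingers, y is the line along which they close (so a half turn about z gives the same grasp; the last joint's range is limited). The gripper opens to 85 mm and grips with 20 to 120 N. Pads are 22 mm wide; open, the fingers measure 114 mm over their backs; the gripper's body (76 mm by 85 mm) begins 54 mm behind the grasp point. The pads swing forward as they close: fully open they stand 13 mm farther back than shut.
Start: joints at [-1.239, 0.26, -0.138, 1.173, 0, 1.571], TCP at [0.171, -0.496, 0.231] pointing down, gripper open.
Joint ranges: [-2.78, 2.78], [-0.83, 1.72], [-1.28, 1.37], [-1.9, 2.12], [-1.57, 1.48], [-3.14, 3.14]. Speed limits (rad/s): [2.57, 2.57, 3.14, 3.14, 3.14, 3.14].

INTERFACE

Orientations are given as a unit quaternion [w, x, y, z].
In Python, from bench import robot gives the robot as it stands.
- The arm moves only by the shell command python3 -m creep 'ROWS' [OPENING] [FORCE]. ROWS is JSON, a list of rows, each a list of 4 numbers: the shift along the tool's x, y, z scaled (see below), then the turn about the tool's z scaled (see below). A call has 1 to 5 rows; each row shifts and turns the commanded pose from where the row before left it, along the tool's axes as they then stand; what a row does not reach is not made up. The controller multiplies each number of a shift by 0.03 m and each number of a turn by 180 degrees. A row lasts 1/8 s, in which the tool goes at most 62.5 mm and 10.7 degrees, less where a joint would pass 70% of its speed; a pose out of reach is approached as far as the arm can. A call with a number of a shift or a turn outside -1 to 1 is refused whole. A call with a gripper value outside its range is refused whole. OPENING is the closure, from -1 (fully open) to 1 (shut), set as the call begins (- or left out, the last holds). The fingers move at their own pace and stop on an object; FORCE is the grip in N (left out, the last holds). Time passes only in rows, so rows that do not move let the fingers close. It gives the time, the measured TCP pose, the force, the opening and the grip force at its end, in the units of the state.
- robot.get_state(): the state, without advancing time (a new reading comes with each control period).
- robot.snapshot(name): name is "scene" or "top" or "wrist"; returns a dict with "img" (400x640x3 uint8, red, green, blue), "intrinsics" (3x3 intrinsics, pixels), "R" (3x3) and "t" (3): a world point X has camera coordinates R X + t. Camera axes: x right, y down, z forward; pixel columns grow to the right and rows downward; lengths in m; the calibration is good to about 2 mm. A picture is of the moment at which its call begins. There is no depth.
- robot.sign_off(): hands the job in; it is judged then, once.
The state is a dict: "clock": time; "joint_positions": joint angles; "dq": joint speeds; "joint_efforts": joint torques, N m; "ee_pos": TCP position; "orientation": TCP orientation; "ft_force": force on the tool from outside, world axes, zero at the start; "ft_torque": the same for the moment, N m; "width": finger opening in m; "grasp_force": force on a finger pad.
Only numpy, scipy, OpenCV 4.12 (cv2) and the standard library are available. Lean on these libraries where they do the work, as an engineer would, in place of code of your own. Each camera call takes 0.05 s, during which the arm holds its last target. There are 200 camera calls.

## Working session

There is one attempt and no reset: what is moved stays moved. The work goes in short steps, Python scripts to look and compute and a shell command to move; the robot and the scene stay as the last step left them, time stands still between calls to the robot, and variables do not carry over. Pictures are saved under pics/ and viewed, at most 10 in all, crops included, and the job is handed in when it is done.

```bash
mkdir -p pics; ls
python3 - <<'E'
from bench import robot
import cv2,json,numpy as np
s=robot.get_state();print({k:np.round(v,3).tolist() for k,v in s.items()})
ims=[]
for n in("scene","top"):
    d=robot.snapshot(n);cv2.imwrite(f"pics/{n}0.png",d["img"][:,:,::-1])
    print(n,np.round(d["intrinsics"],1).tolist(),np.round(d["R"],4).tolist(),np.round(d["t"],4).tolist())
    np.savez(f"{n}0.npz",**{k:np.array(v) for k,v in d.items()})
E
```

```text
pics
{'clock': 0.0, 'joint_positions': [-1.239, 0.261, -0.139, 1.173, -0.0, 1.571], 'dq': [-0.0, -0.0, -0.0, -0.001, -0.001, 0.001], 'joint_efforts': [0.001, -40.568, 25.392, 0.019, -0.0, 0.0], 'ee_pos': [0.171, -0.496, 0.23], 'orientation': [-0.001, 0.986, 0.165, -0.0], 'ft_force': [0.532, 0.912, -0.12], 'ft_torque': [0.014, -0.001, -0.03], 'grasp_force': 0.0, 'width': 0.085}
scene [[424.4, 0.0, 326.6], [0.0, 424.4, 197.5], [0.0, 0.0, 1.0]] [[-0.7664, 0.6423, 0.0073], [0.3835, 0.4667, -0.7969], [-0.5152, -0.608, -0.604]] [0.4161, -0.061, 1.7194]
top [[476.8, 0.0, 323.0], [0.0, 476.8, 196.0], [0.0, 0.0, 1.0]] [[-0.0176, -0.9998, 0.0028], [-0.9989, 0.0174, -0.0433], [0.0432, -0.0035, -0.9991]] [-0.0315, 0.5109, 1.3513]
```

View pics/scene0.png

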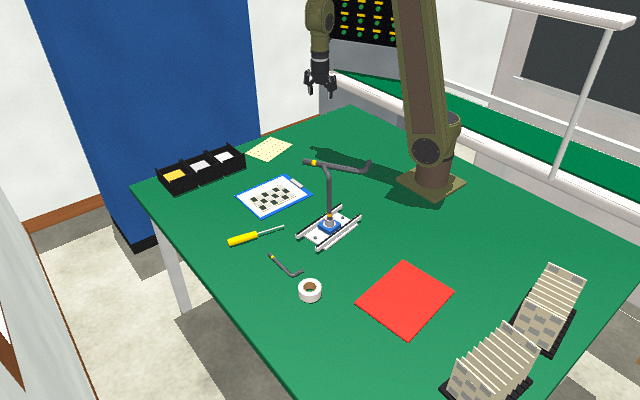

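View pics/top0.png

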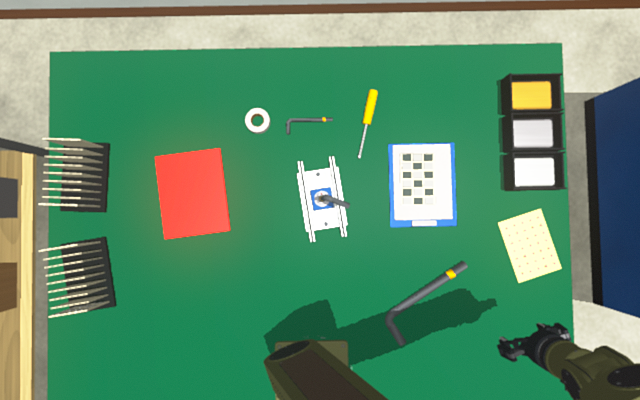

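Scene: the clamp with the upright key is at about (330,215) in the scene view and (322,199) in the top view. The red pad is at top (192,194), to the left of the clamp (+y).
Candidates (top view): small key lying at (310,122), large key lying at (425,305), key standing in the screw at (322,199). The standing one fits, because it is upright in the socket and middle-sized. I'll confirm it in an enlarged crop.

```bash
cat > h.py <<'E'
import numpy as np,cv2
from bench import robot
def cam(d):
    R=np.array(d["R"]);t=np.array(d["t"]);K=np.array(d["intrinsics"]);return K,R,t
def ray(d,uv):
    K,R,t=cam(d);v=R.T@np.linalg.solve(K,[uv[0],uv[1],1.]);return -R.T@t,v/np.linalg.norm(v)
def onz(d,uv,z):
    c,v=ray(d,uv);return c+v*(z-c[2])/v[2]
def tri(ds,uvs):
    A=np.zeros((3,3));b=np.zeros(3);cs=[ray(d,u) for d,u in zip(ds,uvs)]
    for c,v in cs:
        P=np.eye(3)-np.outer(v,v);A+=P;b+=P@c
    X=np.linalg.solve(A,b);return X,[np.linalg.norm((np.eye(3)-np.outer(v,v))@(X-c)) for c,v in cs]
def proj(d,X):
    K,R,t=cam(d);p=K@(R@np.asarray(X)+t);return p[:2]/p[2]
def crop(d,x0,y0,x1,y1,f,name):
    cv2.imwrite("pics/"+name,cv2.resize(np.ascontiguousarray(d["img"][y0:y1,x0:x1,::-1]),None,fx=f,fy=f,interpolation=cv2.INTER_CUBIC))
E
python3 - <<'E'
from h import *
s=dict(np.load("scene0.npz"));t=dict(np.load("top0.npz"))
a=cv2.resize(np.ascontiguousarray(s["img"][145:255,285:375,::-1]),None,fx=4.4,fy=4.4,interpolation=3)
b=cv2.resize(np.ascontiguousarray(t["img"][150:250,280:365,::-1]),None,fx=4.4,fy=4.4,interpolation=3)
H=max(a.shape[0],b.shape[0]);p=lambda i:cv2.copyMakeBorder(i,0,H-i.shape[0],0,0,0)
cv2.imwrite("pics/c1.png",np.hstack([p(a),p(b)]))
print(a.shape,b.shape)
for n,d in(("s",s),("t",t)): print(n,ray(d,(320,200)))
m=(t["img"][:,:,0]>180)&(t["img"][:,:,1]<90);m=m.astype(np.uint8)
c=max(cv2.findContours(m,0,1)[0],key=cv2.contourArea);print(cv2.minAreaRect(c));print(onz(t,cv2.minAreaRect(c)[0],.01))
E
```

```text
(484, 396, 3) (440, 374, 3)
s (array([1.22824007, 0.80657914, 0.98693595]), array([-0.50096288, -0.61514577, -0.60879542]))
t (array([ 0.45137712, -0.0355741 ,  1.37220946]), array([ 0.0348769 ,  0.00284255, -0.99938757]))
((179.08779907226562, 194.9741973876953), (82.9985580444336, 39.10769271850586), 83.0887680053711)
[0.52032011 0.37061209 0.01      ]
```

View pics/c1.png

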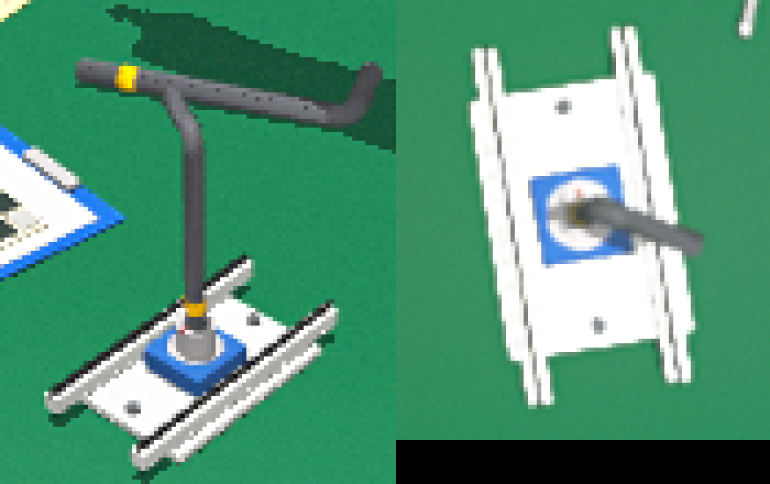

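The crop shows a middle-sized key standing upright in the screw, with its yellow band just above the head, so this is the right one. In the top view its short arm runs from the bend at about (324,197) to the tip at about (348,205), which is −y and slightly −x. The pale bolts at (317.7,174.3) and (325.9,223.9) give the clamp axis. The tool can only turn about its own z, so I'll pinch near the bend and pivot the key against the rail and screw head.

Run:
```python
from h import *
s=dict(np.load("scene0.npz"));t=dict(np.load("top0.npz"))
T=lambda x,y:((x-396)/4.4+280,y/4.4+150)
S=lambda x,y:(x/4.4+285,y/4.4+145)
b1,b2=onz(t,T(562,107),.01),onz(t,T(598,325),.01)
print("bolts mid",(b1+b2)/2,"yaw",np.degrees(np.arctan2(*(b1-b2)[[1,0]])))
c=onz(t,T(581,215),.054);print("screw top",c,"scene",onz(s,S(194,333),.054))
tip=onz(t,T(693,242),.224);print("tip@.224",tip)
print("tri tip",tri([s,t],[S(170,92),T(693,242)]))
print("tri bend",tri([s,t],[S(193,138),T(592,209)]))
g=np.asarray(t["img"]).astype(int);m=((g.max(2)<140)&(g.max(2)-g.min(2)<25))[150:250,322:365]
n,l,st,ce=cv2.connectedComponentsWithStats(m.astype(np.uint8));i=[k for k in range(1,n) if 100<st[k][4]<1500];print(st[i])
for k in i:
    ys,xs=np.nonzero(l==k);P=np.c_[xs+322,ys+150].astype(np.float32);f=cv2.fitLine(P[P[:,0]>328],2,0,.01,.01).ravel();print(f)
    a=onz(t,f[2:],.224);b=onz(t,f[2:]+5*f[:2],.224);print("dir deg",np.degrees(np.arctan2(*(b-a)[[1,0]])))
    for q in(f[2:]-13*f[:2],f[2:]+10*f[:2]):print(onz(t,q,.224))
# band
for nm,d,(x0,y0,x1,y1) in(("s",s,(320,210,340,225)),("t",t,(316,190,330,206))):
    g=np.asarray(d["img"]).astype(int);m=(g[:,:,0]>150)&(g[:,:,2]<90)&(g[:,:,1]>110);m[:y0]=0;m[y1:]=0;m[:,:x0]=0;m[:,x1:]=0
    if m.any():print(nm,np.argwhere(m).mean(0)[::-1],m.sum())
```

```text
bolts mid [ 0.50158308 -0.0369179   0.01      ] yaw 8.369867437085642
screw top [ 0.50042633 -0.03753663  0.054     ] scene [ 0.50968176 -0.02719346  0.054     ]
tip@.224 [ 0.47824178 -0.09832505  0.224     ]
tri tip (array([ 0.4774354 , -0.09751851,  0.22651477]), [np.float64(0.0010018053482524823), np.float64(0.0010018053482525346)])
tri bend (array([ 0.49791907, -0.04387662,  0.22197852]), [np.float64(0.0007450442420974761), np.float64(0.0007450442420976369)])
[[  0  45  27  13 149]]
[  0.93491304   0.3548769  338.39624    201.9151    ]
dir deg -111.80464523397207
[ 0.49769028 -0.04746235  0.224     ]
[ 0.4771143  -0.09889387  0.224     ]
s [329.30769231 214.69230769] 13
```

```bash
python3 -m creep '[[0,0,-0.6,-0.058],[0,0,-0.6,-0.058],[0,0,-0.6,-0.058],[0,0,-0.6,-0.058],[0,0,-0.6,-0.058]]' -1
python3 -c "
from h import *
print(np.round(robot.get_state()['joint_positions'],2))"
```

```text
clock: 0.72
ee_pos: [0.1709, -0.496, 0.3214]
orientation: [-0.001, 0.811, 0.585, 0.0]
ft_force: [0.0, -0.3, 0.5]
width: 0.0856
grasp_force: 0.0
[-1.24  0.24  0.07  1.4   0.    0.65]
```

```bash
cat >> h.py <<'E'
def st():
    s=robot.get_state();q=s["orientation"];p=np.array(s["ee_pos"])
    return s,p,np.arctan2(2*(q[1]*q[2]+q[0]*q[3]),q[0]**2+q[1]**2-q[2]**2-q[3]**2)
def go(x,y,z,deg=None):
    "print scaled rows total to reach TCP target"
    s,p,a=st();d=np.array([x,y,z])-p;ex=np.array([np.cos(a),np.sin(a)]);ey=np.array([np.sin(a),-np.cos(a)])
    r=[d[:2]@ex/.03,d[:2]@ey/.03,-d[2]/.03]
    print("pos",p.round(4),"yaw",np.degrees(a).round(1),"clock",round(float(s["clock"]),2),"F",np.round(s["ft_force"],1),"w",round(float(s["width"]),4))
    print("rows xyz",np.round(r,3),"turn",None if deg is None else round(-((deg-np.degrees(a)+180)%360-180)/180,4))
E
python3 -m creep '[[0,0,0,-0.058],[0,0,0,-0.058],[0,0,0,-0.058],[0,0,0,-0.058],[0,0,0,-0.058]]'  >/dev/null
python3 -m creep '[[0,0,0,-0.058],[0,0,0,-0.058],[0,0,0,-0.058],[0,0,0,-0.058],[0,0,0,-0.058]]' >/dev/null
python3 -m creep '[[0,0,0,-0.058],[0,0,0,-0.058],[0,0,0,-0.058],[0,0,0,-0.058],[0,0,0,-0.058]]' >/dev/null
python3 -m creep '[[0,0,0,-0.058],[0,0,0,-0.058],[0,0,0,0]]'
python3 -c "
from h import *
go(.4985,-.0435,.32,-111.5)"
```

```text
clock: 2.98
ee_pos: [0.1709, -0.4961, 0.3209]
orientation: [0.0, -0.563, 0.826, 0.0]
ft_force: [-0.3, -0.6, -1.1]
width: 0.0853
grasp_force: 0.0
pos [ 0.1709 -0.4961  0.3209] yaw -111.4 clock 2.98 F [-0.3 -0.6 -1.1] w 0.0853
rows xyz [-18.034  -4.651   0.029] turn 0.0004
```

```bash
for i in 1 2 3 4; do python3 -m creep '[[-0.9,-0.2325,0,0],[-0.9,-0.2325,0,0],[-0.9,-0.2325,0,0],[-0.9,-0.2325,0,0],[-0.9,-0.2325,0,0]]' | head -2; done
python3 - <<'E'
from h import *
go(.4985,-.0435,.195,-111.5);print(np.round(robot.get_state()['joint_positions'],2))
d=robot.snapshot("wrist");np.savez("w0.npz",**{k:np.array(v) for k,v in d.items()});cv2.imwrite("pics/w0.png",d["img"][:,:,::-1])
for X in((.501,-.037,.054),(.4985,-.043,.224)):print(proj(d,X))
E
```

```text
clock: 3.6
ee_pos: [0.2529, -0.3824, 0.3211]
clock: 4.22
ee_pos: [0.3344, -0.2693, 0.3212]
clock: 4.85
ee_pos: [0.416, -0.1563, 0.3212]
clock: 5.48
ee_pos: [0.4975, -0.0431, 0.3211]
pos [ 0.4975 -0.0431  0.3211] yaw -111.5 clock 5.47 F [-0.6  0.1  0.1] w 0.0852
rows xyz [-0.    -0.034  4.203] turn -0.0
[-0.09  0.19  0.01  1.38 -0.   -1.28]
[317.85814289 167.14707628]
[317.41653925 197.93672303]
```

View pics/w0.png

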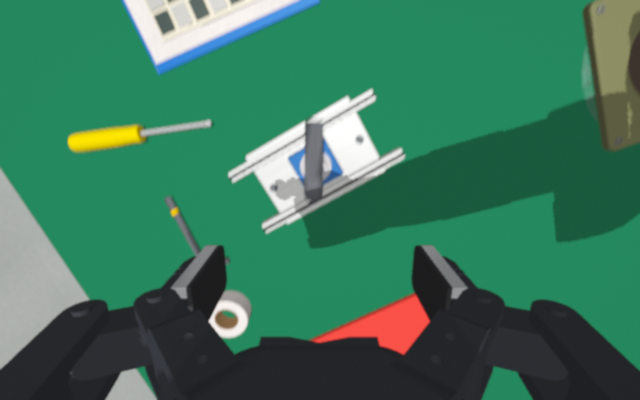

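The wrist view shows the key's short arm running straight up the image, from the bend at (313,193) to the tip at (314,124). It is centred between the fingers and aligned with the tool, so I'll descend and pinch.

```bash
python3 -m creep '[[0,0,0.82,0],[0,0,0.82,0],[0,0,0.82,0],[0,0,0.82,0],[0,0,0.82,0]]' | head -3; python3 -m creep '[[0,0,0,0],[0,0,0,0],[0,0,0,0],[0,0,0,0],[0,0,0,0]]' 1 30
python3 -m creep '[[0,0,0,0],[0,0,0,0],[0,0,0,0],[0,0,0,0]]'
python3 -m creep '[[0,0,-0.2,0],[0,0,-0.4,0],[0,0,-0.4,0],[0,0,-0.4,0],[0,0,0,0]]'
```

```text
clock: 6.15
ee_pos: [0.4969, -0.0442, 0.1974]
orientation: [-0.0, -0.563, 0.827, 0.0]
clock: 6.78
ee_pos: [0.4983, -0.0441, 0.1993]
orientation: [0.001, -0.564, 0.826, -0.001]
ft_force: [0.8, 0.2, 2.7]
width: 0.0125
grasp_force: 29.9
clock: 7.28
ee_pos: [0.4982, -0.0441, 0.1992]
orientation: [0.001, -0.564, 0.826, -0.001]
ft_force: [0.5, -0.1, 5.6]
width: 0.0126
grasp_force: 30.4
clock: 7.9
ee_pos: [0.4977, -0.044, 0.2415]
orientation: [0.001, -0.564, 0.826, -0.001]
ft_force: [-0.4, -0.3, -3.0]
width: 0.0129
grasp_force: 29.5
```

```bash
python3 -m creep '[[0,0,0,-0.0555],[0,0,0,-0.0555],[0,0,0,-0.0555],[0,0,0,0]]' |head -3; python3 -c "
from h import *
go(.490,.037,.178,-81.6)"
```

```text
clock: 8.4
ee_pos: [0.4967, -0.0439, 0.2399]
orientation: [0.0, 0.758, -0.652, -0.0]
pos [ 0.4967 -0.0439  0.2399] yaw -81.5 clock 8.4 F [ 0.2  0.9 -2.2] w 0.0125
rows xyz [-2.7   -0.179  2.063] turn 0.0008
```

```bash
python3 -m creep '[[-0.68,-0.045,0,0],[-0.68,-0.045,0,0],[-0.68,-0.045,0,0],[-0.68,-0.045,0,0],[0,0,0,0]]' |head -2; python3 -m creep '[[0,0,0.7,0],[0,0,0.7,0],[0,0,0.66,0],[0,0,0,0]]' | head -5
python3 - <<'E'
from h import *
go(.490,.037,.178,-81.6)
ims=[]
for n,(x0,y0,x1,y1) in (("scene",(280,150,400,270)),("top",(250,140,370,260))):
    d=robot.snapshot(n);ims.append(cv2.resize(np.ascontiguousarray(d["img"][y0:y1,x0:x1,::-1]),None,fx=3.3,fy=3.3,interpolation=3))
cv2.imwrite("pics/c2.png",np.hstack(ims))
E
```

```text
clock: 9.02
ee_pos: [0.4899, 0.0384, 0.2401]
clock: 9.52
ee_pos: [0.4887, 0.0367, 0.177]
orientation: [0.002, 0.758, -0.652, -0.001]
ft_force: [-0.7, -0.3, -2.9]
width: 0.0125
pos [0.4887 0.0367 0.177 ] yaw -81.5 clock 9.53 F [-0.7 -0.3 -2.9] w 0.0125
rows xyz [-0.004 -0.044 -0.032] turn 0.0008
```

View pics/c2.png

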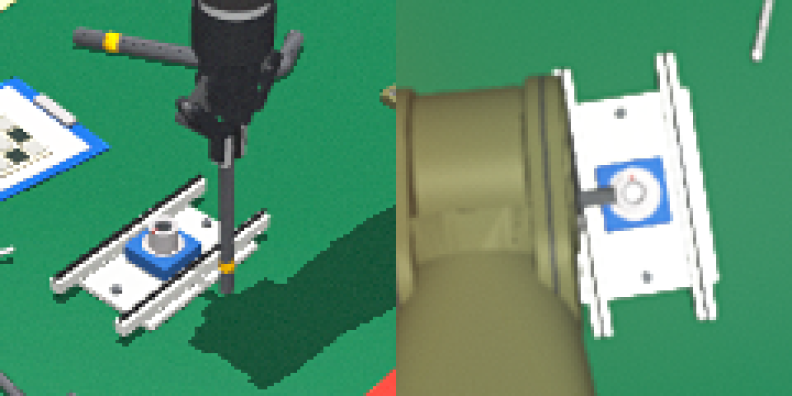

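The left crop shows the key held upright outside the left rail with its band at about (227,267). The right crop shows the empty socket at (634,193), which is top-view pixel (322.1,198.5). Now I'll pivot it over the rail.

```bash
python3 -m creep '[[0.5,0,0.02,0],[0.5,0,0.02,0],[0.5,0,0.03,0],[0.45,0,0.19,0],[0.44,0,0.19,0]]' ; python3 -m creep '[[0.44,0,0.19,0],[0.44,0,0.47,0],[0.44,0,0.48,0],[0.44,0,0.48,0],[0.25,0,0.58,0]]';  python3 -m creep '[[0.25,0,0.58,0],[0.17,0,0.33,0],[0.16,0,0.33,0],[0,0,0,0]]'
python3 - <<'E'
from h import *
go(.490,.037,.178,-81.6)
ims=[]
for n,(x0,y0,x1,y1) in (("scene",(280,150,400,270)),("top",(250,140,370,260))):
    d=robot.snapshot(n);ims.append(cv2.resize(np.ascontiguousarray(d["img"][y0:y1,x0:x1,::-1]),None,fx=3.3,fy=3.3,interpolation=3))
cv2.imwrite("pics/c3.png",np.hstack(ims))
E
```

```text
clock: 10.25
ee_pos: [0.5023, -0.035, 0.1657]
orientation: [-0.0, 0.758, -0.652, 0.001]
ft_force: [0.3, -0.9, 5.1]
width: 0.0124
grasp_force: 30.3
clock: 10.88
ee_pos: [0.5102, -0.0941, 0.0978]
orientation: [0.0, 0.758, -0.652, 0.0]
ft_force: [0.2, 0.2, 1.8]
width: 0.0126
grasp_force: 30.6
clock: 11.38
ee_pos: [0.5124, -0.1108, 0.0611]
orientation: [0.001, 0.758, -0.652, -0.0]
ft_force: [0.1, 0.2, 0.3]
width: 0.0125
grasp_force: 29.2
pos [ 0.5124 -0.1108  0.0611] yaw -81.4 clock 11.38 F [0.1 0.2 0.3] w 0.0125
rows xyz [-4.982e+00 -1.000e-03 -3.896e+00] turn 0.0013
```

View pics/c3.png

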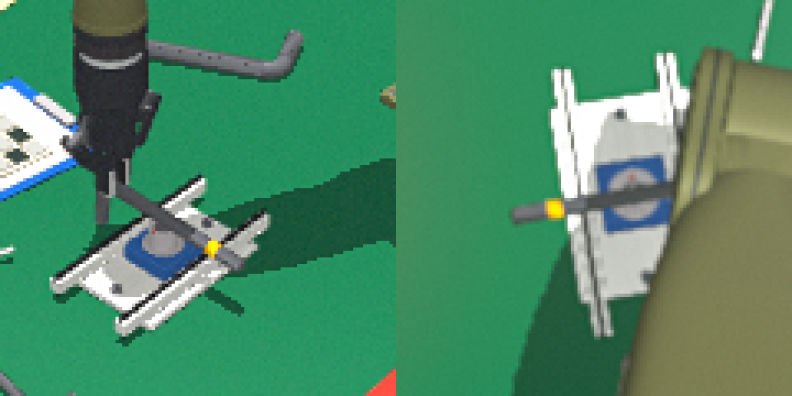

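The key has tipped over the head: the long arm runs from the gripper past the band at (213,250) to about (240,268), and the short arm hangs to (101,215). I'll press down the last bit to level it.

```bash
python3 -m creep '[[0,0,0.17,0],[0,0,0.17,0],[0,0,0.16,0],[0,0,0,0]]';python3 -m creep '[[0,0,-0.5,0],[0,0,-0.7,0],[0,0,-0.8,0],[0,0,0,0]]' - 60; python3 -m creep '[[0,0,0,0.0555],[0,0,0,0.0555],[0,0,0,0.0555],[0,0,0,0]]' - 60|head -3
python3 - <<'E'
from h import *
go(.501,-.037,.12,-111.5)
d=robot.snapshot("scene");np.savez("s4.npz",**{k:np.array(v) for k,v in d.items()});crop(d,280,130,400,250,4,"c4.png")
d=robot.snapshot("top");np.savez("t4.npz",**{k:np.array(v) for k,v in d.items()})
for n in("s4","t4"):
    d=dict(np.load(n+".npz"));g=np.asarray(d["img"]).astype(int);m=(g[:,:,0]>150)&(g[:,:,2]<90)&(g[:,:,1]>110)
    nn,l,s,c=cv2.connectedComponentsWithStats(m.astype(np.uint8));print(n,[(s[i][4],c[i].round(1)) for i in range(1,nn) if s[i][4]>5])
E
```

```text
clock: 11.98
ee_pos: [0.5175, -0.1115, 0.0525]
orientation: [-0.002, 0.759, -0.651, 0.005]
ft_force: [-5.1, -1.4, 33.4]
width: 0.0124
grasp_force: 35.3
clock: 12.48
ee_pos: [0.5139, -0.1103, 0.1078]
orientation: [-0.001, 0.759, -0.652, 0.001]
ft_force: [0.3, 0.6, -3.3]
width: 0.0115
grasp_force: 58.5
clock: 12.98
ee_pos: [0.5116, -0.1099, 0.1052]
orientation: [-0.001, -0.565, 0.825, 0.001]
pos [ 0.5116 -0.1099  0.1052] yaw -111.2 clock 12.97 F [ 0.   0.6 -3.4] w 0.0115
rows xyz [-2.138  1.208 -0.493] turn 0.0017
s4 [(np.int32(12), array([360.3,   0.6])), (np.int32(19), array([328.3,  10.9])), (np.int32(18), array([344.3,  12.8])), (np.int32(17), array([327.6,  24.2])), (np.int32(19), array([393.3,  32.9])), (np.int32(100), array([173.5, 175.2])), (np.int32(16), array([327.7, 219.6])), (np.int32(224), array([241.8, 237.7])), (np.int32(8), array([271.8, 256.6])), (np.int32(55), array([309.3, 285.5])), (np.int32(9), array([637.4, 360. ]))]
t4 [(np.int32(1081), array([531.2,  94.9])), (np.int32(319), array([369.8, 106.1])), (np.int32(16), array([323.7, 118.9])), (np.int32(9), array([ 33., 162.])), (np.int32(28), array([298.3, 176.5])), (np.int32(10), array([ 33. , 183.5])), (np.int32(6), array([161. , 215.5])), (np.int32(6), array([163. , 232.5])), (np.int32(17), array([  8., 262.])), (np.int32(60), array([450.6, 273.7])), (np.int32(27), array([ 32., 299.]))]
```

View pics/c4.png

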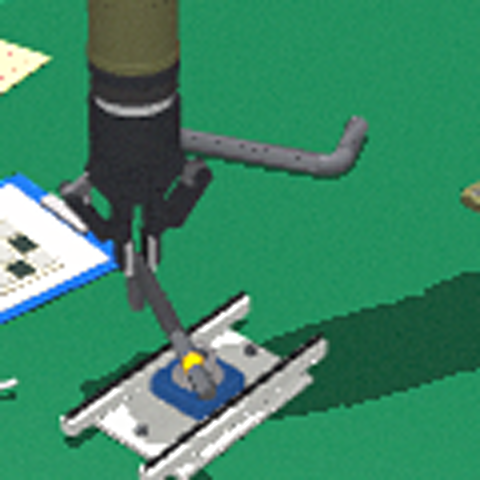

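The key is held level: band at (192,362) in the crop, long tip at about (205,392), and short arm hanging to about (136,307), full-image (314,206.7).

Run:
```python
from h import *
s=dict(np.load("s4.npz"));t=dict(np.load("t4.npz"))
B,e=tri([s,t],[(327.7,219.6),(298.3,176.5)]);print("band",B,e)
P=np.array([.5116,-.1099,.1242]);v=B-[0,0,.004]-P;print(v,np.linalg.norm(v),"tilt",np.degrees(np.arctan2(v[2],np.hypot(*v[:2]))),"yaw",np.degrees(np.arctan2(v[1],v[0])))
# short tip in scene: intersect with key plane
a=np.radians(-111.3);d=np.array([np.cos(a),np.sin(a),0]);n=np.array([-np.sin(a),np.cos(a),0])
def onplane(cam,uv):
    c,r=ray(cam,uv);return c+r*(n@(P-c))/(n@r)
for uv in((313.5,207),(313.5,205)):
    X=onplane(s,uv);print("shorttip",X,"rel u,z",(X-P)@d,X[2]-P[2])
X=onplane(s,(327.7,219.6));print("band on plane rel",(X-P)@d,X[2]-P[2])
# dark key mask, long arm in top view
g=np.asarray(t["img"]).astype(int)
print("top proj P",proj(t,P),"mouth proj",proj(t,[.501,-.037,.054]), "mouth ray", onz(t,(322.1,198.5),.054))
print("scene proj mouth",proj(s,[.501,-.037,.054]))
```

```text
band [0.55860246 0.02370686 0.1181253 ] [np.float64(0.0006306806672121344), np.float64(0.0006306806672121927)]
[ 0.04700246  0.13360686 -0.0100747 ] 0.14199127925464333 tilt -4.068722946715882 yaw 70.61829317275674
shorttip [ 0.51191726 -0.10908626  0.06420354] rel u,z -0.0008733987890751538 -0.05999645777731935
shorttip [ 0.51204496 -0.10875874  0.07335624] rel u,z -0.0012249297510820495 -0.05084375782211095
band on plane rel -0.15324754111028996 0.004586838558878509
top proj P [349.60026646 193.12502272] mouth proj [321.84787482 198.65982371] mouth ray [ 0.50143019 -0.03770511  0.054     ]
scene proj mouth [329.17697186 218.20262515]
```

```bash
python3 -m creep '[[-0.35,0,-0.12,0],[-0.5,0.25,-0.12,0],[-0.5,0.35,0,0],[-0.5,0.35,0,0],[-0.55,0.25,0,0.0017]]'|head -2;python3 -m creep '[[0,0,0,0],[0,0,0,0]]'|head -2
python3 - <<'E'
from h import *
go(.5045,-.0297,.112,-111.5)
d=robot.snapshot("wrist");np.savez("w5.npz",**{k:np.array(v) for k,v in d.items()});print("cam",ray(d,(320,200)),proj(d,[.5014,-.0373,.054]),proj(d,[.5014,-.0373,.072]))
crop(d,220,120,420,320,3,"w5.png")
E
```

```text
clock: 13.7
ee_pos: [0.5043, -0.0284, 0.1139]
clock: 13.95
ee_pos: [0.5052, -0.0298, 0.114]
pos [ 0.5052 -0.0298  0.114 ] yaw -111.6 clock 13.95 F [-0.2  0.6 -2.5] w 0.0114
rows xyz [0.006 0.022 0.068] turn -0.0004
cam (array([ 0.47958821, -0.09362498,  0.25740923]), array([ 0.10091823,  0.26457548, -0.95907003])) [319.55382446 200.49042167] [319.608087   208.72903744]
```

View pics/w5.png

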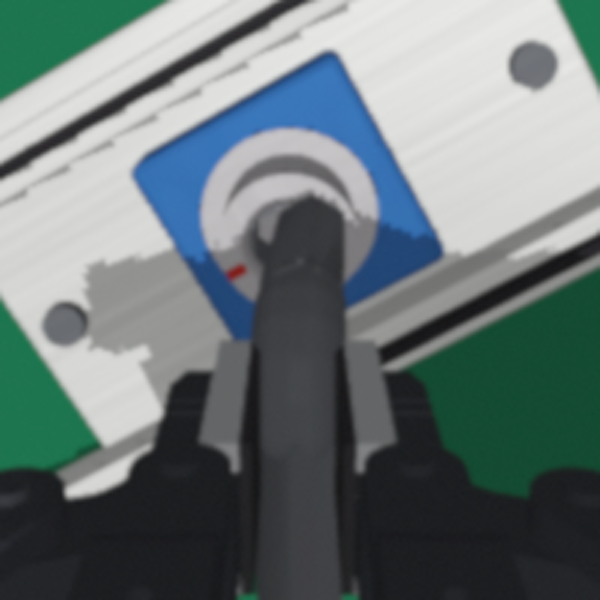

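The crop shows the hole's visible left half centred near (290,238) at mouth height. The short tip's front edge runs (279,210)–(312,193)–(345,210), which puts the tip centre near (314,231). Allowing for the height difference, the tip is about 7 mm too far along tool +x and 5 mm too far along +y. I'll correct that and look again.

```bash
python3 -m creep '[[-0.11,-0.085,0,0],[-0.11,-0.085,0.1,0],[0,0,0.15,0],[0,0,0,0]]'|head -2
python3 - <<'E'
from h import *
go(.5045,-.0297,.112,-111.5)
d=robot.snapshot("wrist");np.savez("w6.npz",**{k:np.array(v) for k,v in d.items()})
for z in(.054,.0655):print((proj(d,[.5014,-.0373,z])-[260,150])*6)
im=np.clip(255*(d["img"]/255.)**.55,0,255).astype(np.uint8);d["img"]=im;crop(d,260,150,380,240,6,"w6.png")
E
```

```text
clock: 14.5
ee_pos: [0.512, -0.0259, 0.1058]
pos [ 0.512  -0.0259  0.1058] yaw -111.6 clock 14.5 F [-0.7 -0.1 -3.3] w 0.0113
rows xyz [ 0.21   0.184 -0.207] turn -0.0007
[401.67997689 270.13110309]
[404.63961965 300.34821214]
```

View pics/w6.png

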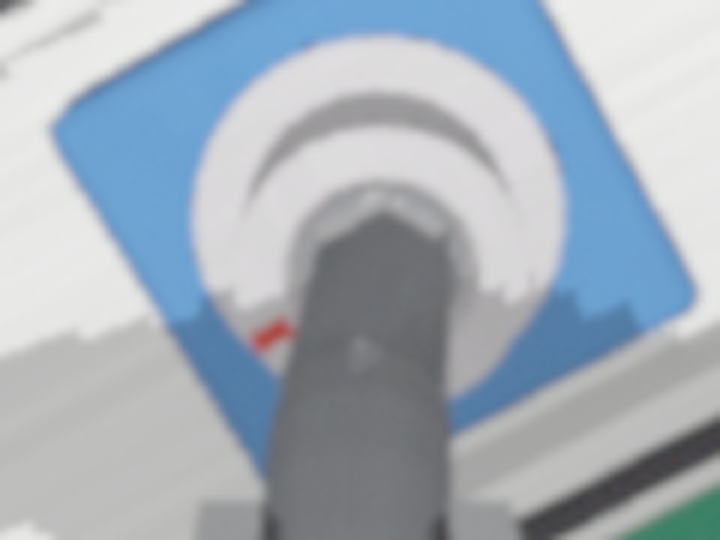

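The key's hex end (vertices (315,243), (384,208), (448,238)) now sits nearly over the hole, whose bevel circle is centred near (383,266), and it is aligned in yaw. It is still about 1.3 mm too far along +x. I'll correct that and lower gently.

```bash
python3 -m creep '[[-0.04,0.012,0,0],[0,0,0.15,0],[0,0,0.15,0],[0,0,0.1,0],[0,0,0,0]]'; python3 -m creep '[[0,0,0.07,0],[0,0,0,0]]';python3 -m creep '[[0,0,0.07,0],[0,0,0,0]]'
```

```text
clock: 15.18
ee_pos: [0.5123, -0.0247, 0.094]
orientation: [-0.001, -0.562, 0.827, 0.0]
ft_force: [-0.6, -1.8, -3.9]
width: 0.0113
grasp_force: 58.8
clock: 15.42
ee_pos: [0.5124, -0.0246, 0.0922]
orientation: [-0.0, -0.562, 0.827, 0.0]
ft_force: [-1.5, -1.4, -2.5]
width: 0.0113
grasp_force: 58.9
clock: 15.68
ee_pos: [0.5125, -0.0246, 0.0902]
orientation: [-0.0, -0.562, 0.827, 0.0]
ft_force: [-0.9, -2.8, -2.7]
width: 0.0116
grasp_force: 59.0
```

```bash
python3 -m creep '[[0,0,0.1,0],[0,0,0,0]]';python3 -m creep '[[0,0,0.1,0],[0,0,0,0]]'; python3 -m creep '[[0,0,0.1,0],[0,0,0,0]]'
```

```text
clock: 15.92
ee_pos: [0.5125, -0.0246, 0.0871]
orientation: [-0.0, -0.562, 0.827, 0.0]
ft_force: [-2.2, -2.0, -2.6]
width: 0.0114
grasp_force: 59.0
clock: 16.18
ee_pos: [0.5133, -0.0239, 0.0853]
orientation: [0.001, -0.562, 0.827, 0.0]
ft_force: [-3.2, 1.1, 6.9]
width: 0.0115
grasp_force: 60.4
clock: 16.42
ee_pos: [0.5147, -0.023, 0.0846]
orientation: [0.003, -0.562, 0.827, -0.0]
ft_force: [-5.2, 2.3, 19.6]
width: 0.0114
grasp_force: 64.2
```

```bash
python3 -m creep '[[0,0,-0.13,0],[0,0.035,0,0],[0,0,0,0]]';python3 -m creep '[[0,0,0.07,0],[0,0,0.07,0],[0,0,0,0]]'
python3 - <<'E'
from h import *
s=robot.get_state();print(np.round(s["ft_torque"],2))
E
```

```text
clock: 16.8
ee_pos: [0.5133, -0.0236, 0.0857]
orientation: [0.002, -0.562, 0.827, -0.0]
ft_force: [2.1, 3.1, 1.6]
width: 0.0116
grasp_force: 60.4
clock: 17.18
ee_pos: [0.5145, -0.0229, 0.0845]
orientation: [0.003, -0.562, 0.827, -0.001]
ft_force: [-3.6, 5.0, 22.3]
width: 0.0113
grasp_force: 64.3
[ 0.87  0.76 -0.06]
```

```bash
python3 -m creep '[[0,0,-0.08,0],[0.1,0.05,0,0],[0.1,0.05,0,0],[0,0,0,0]]' - 25;python3 -m creep '[[0.1,0.05,0,0],[0.1,0.05,0,0],[0,0,0,0]]'
python3 - <<'E'
from h import *
s=robot.get_state();print(np.round(s["ft_torque"],2))
go(.5036,-.0317,.075,-111.5)
E
```

```text
clock: 17.68
ee_pos: [0.5119, -0.0265, 0.086]
orientation: [0.006, -0.562, 0.827, -0.001]
ft_force: [5.1, 8.0, 10.8]
width: 0.0115
grasp_force: 61.0
clock: 18.05
ee_pos: [0.5099, -0.0293, 0.0871]
orientation: [0.009, -0.563, 0.827, -0.001]
ft_force: [7.1, 12.3, 11.7]
width: 0.0117
grasp_force: 60.2
[ 2.65 -1.79  0.01]
pos [ 0.5099 -0.0293  0.0871] yaw -111.5 clock 18.05 F [ 7.1 12.3 11.7] w 0.0117
rows xyz [0.152 0.165 0.404] turn 0.0
```

```bash
python3 -m creep '[[0,0,0,0],[0,0,0,0],[0,0,0,0]]' 1 20;python3 -m creep '[[0.05,0.05,0.05,0],[0.05,0.05,0.05,0],[0,0,0,0]]'
python3 - <<'E'
from h import *
s=robot.get_state();print(np.round(s["ft_torque"],2))
go(.5036,-.0317,.075,-111.5)
E
```

```text
clock: 18.42
ee_pos: [0.5099, -0.0292, 0.0871]
orientation: [0.009, -0.563, 0.826, -0.001]
ft_force: [7.7, 11.2, 12.3]
width: 0.0116
grasp_force: 60.2
clock: 18.8
ee_pos: [0.5098, -0.0296, 0.087]
orientation: [0.013, -0.563, 0.826, -0.002]
ft_force: [8.1, 16.7, 25.6]
width: 0.0114
grasp_force: 62.0
[ 3.55 -1.87  0.  ]
pos [ 0.5098 -0.0296  0.087 ] yaw -111.4 clock 18.8 F [ 8.1 16.7 25.6] w 0.0114
rows xyz [0.141 0.166 0.399] turn 0.0004
```

```bash
python3 -m creep '[[-0.05,-0.05,-0.15,0],[0,0,-0.05,0],[0,0,0,0]]'; python3 -m creep '[[0,0,0,0],[0,0,0,0],[0,0,0,0],[0,0,0,0]]' 0.1 20
python3 - <<'E'
from h import *
go(.5036,-.0317,.075,-111.5)
for n in("wrist","scene","top"):
    d=robot.snapshot(n);np.savez(f"{n}7.npz",**{k:np.array(v) for k,v in d.items()})
d=dict(np.load("wrist7.npz"));w=cv2.resize(np.ascontiguousarray(np.clip(255*(d["img"][100:280,230:410,::-1]/255.)**.6,0,255).astype(np.uint8)),(400,400),interpolation=3)
d=dict(np.load("scene7.npz"));v=cv2.resize(np.ascontiguousarray(d["img"][160:240,290:370,::-1]),(400,400),interpolation=3)
cv2.imwrite("pics/w7.png",np.hstack([w,v]))
E
```

```text
clock: 19.18
ee_pos: [0.5076, -0.0316, 0.0887]
orientation: [0.008, -0.563, 0.827, -0.002]
ft_force: [10.5, 7.8, 2.4]
width: 0.0118
grasp_force: 57.8
clock: 19.68
ee_pos: [0.4991, -0.0341, 0.086]
orientation: [-0.001, -0.562, 0.827, 0.0]
ft_force: [0.1, 0.2, -1.7]
width: 0.0384
grasp_force: 0.0
pos [ 0.4991 -0.0341  0.086 ] yaw -111.6 clock 19.68 F [ 0.1  0.2 -1.7] w 0.0384
rows xyz [-0.129 -0.109  0.368] turn -0.0007
```

View pics/w7.png

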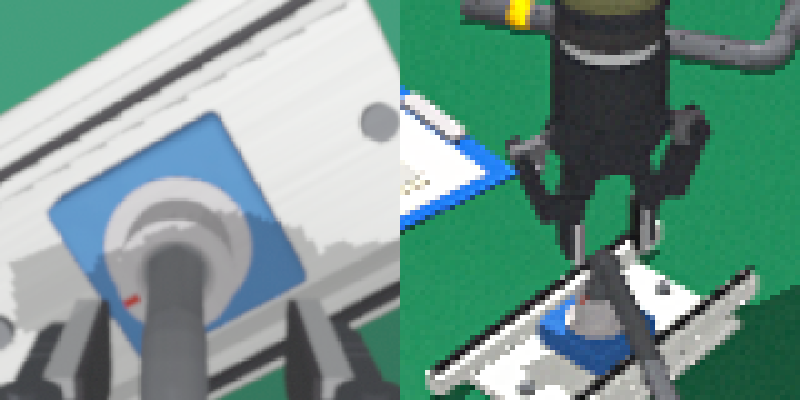

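The left half shows the short arm standing in the socket, with the bend right above the head at about (172,255) and the fingers clear on both sides. The right half shows the key hanging in the screw, bend at (600,260), with the long arm running down-right and drooping slightly. That was my last picture; from here I go by numbers.

Run:
```python
from h import *
s=dict(np.load("scene7.npz"));t=dict(np.load("top7.npz"));w=dict(np.load("wrist7.npz"))
uv={}
for n,d,(x0,y0,x1,y1) in(("s",s,(320,205,370,260)),("t",t,(280,160,320,200))):
    g=np.asarray(d["img"]).astype(int);m=(g[:,:,0]>150)&(g[:,:,2]<90)&(g[:,:,1]>110);q=np.zeros_like(m);q[y0:y1,x0:x1]=m[y0:y1,x0:x1]
    uv[n]=np.argwhere(q).mean(0)[::-1] if q.any() else None;print(n,uv[n],q.sum())
B,e=tri([s,t],[uv["s"],uv["t"]]);print("band",B,e[0])
v=B[:2]-[.5014,-.0373];print("dist",np.linalg.norm(v),"yaw",np.degrees(np.arctan2(v[1],v[0])))
for z in(.094,.1,.106,.112):print(z,proj(s,[.5014,-.0373,z]),proj(w,[.5014,-.0373,z]))
```

```text
s [344.88888889 243.11111111] 18
t None 0Traceback (most recent call last):
  File "<stdin>", line 7, in <module>
  File "h.py", line 10, in tri
    A=np.zeros((3,3));b=np.zeros(3);cs=[ray(d,u) for d,u in zip(ds,uvs)]
                                        ~~~^^^^^
  File "h.py", line 6, in ray
    K,R,t=cam(d);v=R.T@np.linalg.solve(K,[uv[0],uv[1],1.]);return -R.T@t,v/np.linalg.norm(v)
                                          ~~^^^
TypeError: 'NoneType' object is not subscriptable
```

Run:
```python
from h import *
s=dict(np.load("scene7.npz"));t=dict(np.load("top7.npz"));w=dict(np.load("wrist7.npz"))
S=np.array([.5014,-.0373,0])
for yaw in(64,68.5,73):
    a=np.radians(yaw);e=np.array([np.cos(a),np.sin(a),0]);n=np.array([-e[1],e[0],0]);c,r=ray(s,(344.9,243.1));X=c+r*(n@(S-c))/(n@r);print(yaw,X.round(4),"r",((X-S)@e).round(4))
for z in(.06,.094,.106):print(z,proj(s,[.5014,-.0373,z]),proj(w,[.5014,-.0373,z]))
for z in(.06,.08,.1):print("t band expected",proj(t,[.557,.106,z]))
g=np.asarray(t["img"]).astype(int);m=(g[:,:,0]-g[:,:,2]>70)&(g[:,:,1]-g[:,:,2]>40);print([tuple(x[::-1]) for x in np.argwhere(m[150:240,230:345])+[150,230]][:20])
# wrist: long arm dark column extents
g=np.asarray(w["img"]).astype(int).max(2)
for r in(205,215,225,240,255,270):
    c=np.nonzero(g[r,270:350]<75)[0]+270;print(r,c.min() if len(c) else None,c.max() if len(c) else None,len(c))
```

```text
64 [0.5849 0.134  0.1123] r 0.1905
68.5 [0.5576 0.1054 0.0751] r 0.1534
73 [0.5391 0.0861 0.05  ] r 0.129
0.06 [329.04983566 216.85684542] [312.61098525 227.64792689]
0.094 [329.15838763 209.07707844] [311.29907448 254.06584224]
0.106 [329.19744991 206.27753953] [310.68615598 266.40816718]
t band expected [269.64928626 179.19462413]
t band expected [268.84704564 178.61718408]
t band expected [268.0196619 178.0216464]
[(np.int64(265), np.int64(174)), (np.int64(266), np.int64(174)), (np.int64(267), np.int64(174)), (np.int64(268), np.int64(174)), (np.int64(265), np.int64(175)), (np.int64(266), np.int64(175)), (np.int64(267), np.int64(175)), (np.int64(268), np.int64(175)), (np.int64(269), np.int64(175)), (np.int64(264), np.int64(176)), (np.int64(265), np.int64(176)), (np.int64(266), np.int64(176)), (np.int64(267), np.int64(176)), (np.int64(268), np.int64(176)), (np.int64(269), np.int64(176)), (np.int64(264), np.int64(177)), (np.int64(265), np.int64(177)), (np.int64(266), np.int64(177)), (np.int64(267), np.int64(177)), (np.int64(268), np.int64(177))]
205 None None 0
215 297 320 24
225 296 322 27
240 273 320 32
255 270 322 39
270 270 349 55
```

Run:
```python
from h import *
s=dict(np.load("scene7.npz"));t=dict(np.load("top7.npz"))
g=np.asarray(t["img"]).astype(int);m=(g[:,:,0]-g[:,:,2]>70)&(g[:,:,1]-g[:,:,2]>40);q=np.zeros_like(m);q[165:190,255:280]=m[165:190,255:280]
u=np.argwhere(q).mean(0)[::-1];print(u,q.sum())
B,e=tri([s,t],[(344.9,243.1),u]);S=np.array([.5014,-.0373]);v=B[:2]-S;print(B,e[0],np.hypot(*v),np.degrees(np.arctan2(v[1],v[0])))
```

```text
[266.46875 176.8125 ] 32
[0.5624021  0.11156386 0.0824701 ] 0.0008034371570869827 0.16087791804787993 67.7169434422229
```

```bash
python3 -m creep '[[-0.8,-0.03,0,0],[-0.8,-0.03,0.1,0],[-0.8,-0.03,0.1,0],[-0.8,-0.02,0.15,0],[-0.2,0,0.16,0]]'|head -2
python3 - <<'E'
from h import *
go(.5425,.0631,.0706,-112.3)
E
```

```text
clock: 20.45
ee_pos: [0.5411, 0.0606, 0.071]
pos [0.5411 0.0606 0.071 ] yaw -111.5 clock 20.45 F [ 0.4 -0.4 -0.7] w 0.0385
rows xyz [-0.094 -0.014  0.013] turn 0.0043
```

Close at 20 N, then lift along the arc.

```bash
python3 -m creep '[[0,0,0,0],[0,0,0,0],[0,0,0,0],[0,0,0,0]]' 1 20; python3 -m creep '[[0.03,0,-0.1,0],[0.03,0,-0.1,0],[0.05,0,-0.1,0],[0,0,0,0]]'; python3 -m creep '[[0.05,0,-0.1,0],[0.05,0,-0.1,0],[0.05,0,-0.1,0],[0,0,0,0]]'
python3 - <<'E'
from h import *
for n in("scene","top"):
    d=robot.snapshot(n);np.savez(f"{n}8.npz",**{k:np.array(v) for k,v in d.items()})
U=[]
for n,(x0,y0,x1,y1) in(("scene",(325,205,375,265)),("top",(250,155,310,200))):
    d=dict(np.load(n+"8.npz"));g=np.asarray(d["img"]).astype(int);m=(g[:,:,0]-g[:,:,2]>70)&(g[:,:,1]-g[:,:,2]>40);q=np.zeros_like(m);q[y0:y1,x0:x1]=m[y0:y1,x0:x1];U.append(np.argwhere(q).mean(0)[::-1] if q.any() else None);print(n,U[-1],q.sum())
ds=[dict(np.load(n+"8.npz")) for n in("scene","top")]
if all(u is not None for u in U):
    B,e=tri(ds,U);v=B[:2]-[.5014,-.0373];print(B,e[0],np.hypot(*v),np.degrees(np.arctan2(v[1],v[0])))
go(.5393,.0553,.075)
E
```

```text
clock: 20.95
ee_pos: [0.5406, 0.0589, 0.0713]
orientation: [0.0, -0.562, 0.827, -0.0]
ft_force: [0.7, -1.0, -0.6]
width: 0.0133
grasp_force: 23.8
clock: 21.45
ee_pos: [0.539, 0.057, 0.0803]
orientation: [0.0, -0.562, 0.827, 0.0]
ft_force: [1.1, 0.5, -3.1]
width: 0.0133
grasp_force: 23.5
clock: 21.95
ee_pos: [0.5378, 0.0526, 0.0895]
orientation: [0.0, -0.562, 0.827, 0.0]
ft_force: [1.7, 1.4, -3.4]
width: 0.0132
grasp_force: 23.3
scene [345.2  235.55] 20
top None 0
pos [0.5378 0.0527 0.0893] yaw -111.6 clock 22.05 F [ 1.3  1.7 -1.4] w 0.0133
rows xyz [-0.1   -0.014  0.477] turn None
```

Run:
```python
from h import *
s=dict(np.load("scene8.npz"));S=np.array([.5014,-.0373,0])
for uv in((344.9,243.1),(345.2,235.55)):
  for yaw in(67,68.5,70):
    a=np.radians(yaw);e=np.array([np.cos(a),np.sin(a),0]);n=np.array([-e[1],e[0],0]);c,r=ray(s,uv);X=c+r*(n@(S-c))/(n@r);print(uv,yaw,"z",X[2].round(4),"r",((X-S)@e).round(4))
# dark silhouette of short arm/bend vs head in wrist view
d=robot.snapshot("wrist");np.savez("wrist8.npz",**{k:np.array(v) for k,v in d.items()})
for z in(.054,.1):print("S in wrist",z,proj(d,[.5014,-.0373,z]))
```

```text
(344.9, 243.1) 67 z 0.0858 r 0.1639
(344.9, 243.1) 68.5 z 0.0751 r 0.1534
(344.9, 243.1) 70 z 0.0658 r 0.1442
(345.2, 235.55) 67 z 0.1168 r 0.1635
(345.2, 235.55) 68.5 z 0.1065 r 0.153
(345.2, 235.55) 70 z 0.0975 r 0.1438
S in wrist 0.054 [319.67187338  51.84908619]
S in wrist 0.1 [319.9123027   31.33351665]
```

```bash
python3 -m creep '[[0,0,0.1,0],[0,0,0.1,0],[0,0,0,0]]' | grep -E "pos|force";python3 -m creep '[[0,0,0.1,0],[0,0,0,0]]'| grep -E "pos|force";python3 -m creep '[[0,0,0.1,0],[0,0,0,0]]'| grep -E "pos|force"
python3 - <<'E'
from h import *
d=robot.snapshot("scene");g=np.asarray(d["img"]).astype(int);m=(g[:,:,0]-g[:,:,2]>70)&(g[:,:,1]-g[:,:,2]>40);q=np.zeros_like(m);q[205:265,325:375]=m[205:265,325:375];u=np.argwhere(q).mean(0)[::-1]
S=np.array([.5014,-.0373,0]);a=np.radians(68);e=np.array([np.cos(a),np.sin(a),0]);n=np.array([-e[1],e[0],0]);c,r=ray(d,u);X=c+r*(n@(S-c))/(n@r);print(u,X,(X-S)@e)
E
```

```text
ee_pos: [0.5381, 0.0529, 0.0832]
ft_force: [2.0, 3.8, -0.5]
grasp_force: 23.6
ee_pos: [0.5391, 0.0536, 0.0811]
ft_force: [2.1, 6.7, 2.7]
grasp_force: 24.0
ee_pos: [0.54, 0.0544, 0.0786]
ft_force: [2.9, 8.1, 5.1]
grasp_force: 24.3
[345.11111111 239.44444444] [0.56024454 0.10834535 0.09425985] 0.15708357222147865
```

```bash
python3 -m creep '[[-0.1,0,0,0],[0,0,0,0]]' | grep -E "pos|force";python3 -m creep '[[0,0,0.1,0],[0,0,0,0]]'| grep -E "pos|force";python3 -m creep '[[0,0,0.1,0],[0,0,0,0]]'| grep -E "pos|force"
python3 - <<'E'
from h import *
d=robot.snapshot("scene");np.savez("scene9.npz",**{k:np.array(v) for k,v in d.items()});g=np.asarray(d["img"]).astype(int);m=(g[:,:,0]-g[:,:,2]>70)&(g[:,:,1]-g[:,:,2]>40);q=np.zeros_like(m);q[205:265,325:375]=m[205:265,325:375];u=np.argwhere(q).mean(0)[::-1]
S=np.array([.5014,-.0373,0]);a=np.radians(68);e=np.array([np.cos(a),np.sin(a),0]);n=np.array([-e[1],e[0],0]);c,r=ray(d,u);X=c+r*(n@(S-c))/(n@r);print(u,X,(X-S)@e)
go(.5393,.0553,.075)
E
```

```text
ee_pos: [0.5394, 0.0554, 0.0776]
ft_force: [2.6, 3.9, 2.5]
grasp_force: 24.0
ee_pos: [0.54, 0.0564, 0.0747]
ft_force: [3.0, 5.8, 4.6]
grasp_force: 24.3
ee_pos: [0.5406, 0.057, 0.0721]
ft_force: [2.5, 7.3, 5.6]
grasp_force: 24.6
[345.31578947 242.47368421] [0.56131404 0.11099244 0.08407965] 0.15993855177186098
pos [0.5407 0.0569 0.0722] yaw -111.6 clock 23.82 F [3.6 8.4 4.7] w 0.0131
rows xyz [ 0.068  0.022 -0.093] turn None
```

```bash
python3 -m creep '[[0,0,0,0],[0,0,0,0],[0,0,0,0]]' 0.3 20|grep -E "clock|width"; python3 -m creep '[[0.6,0.02,-0.1,0],[0.6,0.02,-0.1,0],[0.6,0.01,-0.1,0],[0.6,0.01,-0.1,0],[0.6,0,-0.08,0]]'|head -2
python3 - <<'E'
from h import *
go(.5052,-.028,.088,-111.5)
E
```

```text
clock: 24.2
width: 0.0299
clock: 24.82
ee_pos: [0.5033, -0.0292, 0.0859]
pos [ 0.5033 -0.0292  0.0859] yaw -111.6 clock 24.82 F [-0.8  0.7  0. ] w 0.0298
rows xyz [-0.059 -0.045 -0.071] turn -0.0008
```

```bash
python3 -m creep '[[0,0,0,0],[0,0,0,0],[0,0,0,0]]' 1 20|grep -E "pos|force"; for i in 1 2 3; do python3 -m creep '[[0.08,0,0,0],[0,0,0,0]]'|grep -E "pos|force"; done; python3 -c "
from h import *
go(.5014,-.0373,.075)"
```

```text
ee_pos: [0.5051, -0.0291, 0.086]
ft_force: [1.2, -6.0, 1.6]
grasp_force: 21.3
ee_pos: [0.5047, -0.0299, 0.0861]
ft_force: [3.7, -3.5, 3.6]
grasp_force: 21.5
ee_pos: [0.504, -0.031, 0.0863]
ft_force: [4.7, 1.9, 4.6]
grasp_force: 21.8
ee_pos: [0.5034, -0.0323, 0.0864]
ft_force: [5.8, 3.5, 3.8]
grasp_force: 22.0
pos [ 0.5034 -0.0323  0.0864] yaw -111.5 clock 25.95 F [5.8 3.5 3.8] w 0.012
rows xyz [0.179 0.002 0.381] turn None
```

```bash
for i in 1 2; do python3 -m creep '[[0.08,-0.02,0,0],[0,0,0,0]]'|grep -E "pos|force"; done;  for i in 1 2 3; do python3 -m creep '[[0,0,0.08,0],[0,0,0,0]]'|grep -E "pos|ft_force"; done; python3 -c "
from h import *
go(.5014,-.0373,.075)"
```

```text
ee_pos: [0.5029, -0.0344, 0.0864]
ft_force: [6.0, 4.9, 4.6]
grasp_force: 21.6
ee_pos: [0.5024, -0.0367, 0.0863]
ft_force: [4.2, 5.9, 4.2]
grasp_force: 21.1
ee_pos: [0.5037, -0.0369, 0.0859]
ft_force: [2.7, 5.4, 17.2]
ee_pos: [0.5047, -0.0372, 0.0851]
ft_force: [1.3, 4.7, 26.3]
ee_pos: [0.5047, -0.0375, 0.083]
ft_force: [0.9, 5.2, 29.5]
pos [ 0.5047 -0.0375  0.083 ] yaw -111.5 clock 27.2 F [ 0.9  5.2 29.5] w 0.0119
rows xyz [0.034 0.104 0.268] turn None
```

```bash
python3 -m creep '[[0,0,-0.06,0],[0,0,0,0]]' 1 60|grep -E "pos|force"; python3 -m creep '[[0,0.05,0,0],[0,0,0.03,0.015],[0,0,0,0]]'|grep -E "pos|ft_force";python3 -m creep '[[0,0,0,-0.015],[0,0,0.03,-0.015],[0,0,0,0]]'|grep -E "pos|ft_force"; python3 -m creep '[[0,0,0,0.015],[0,0,0,0]]'|grep -E "pos|ft_force"; python3 -c "
from h import *
print(np.round(robot.get_state()['ft_torque'],2))
go(.5014,-.0373,.075)
d=robot.snapshot('wrist');np.savez('wrist10.npz',**{k:np.array(v) for k,v in d.items()})
for z in (.054,.1):print(proj(d,[.5014,-.0373,z]))
g=d['img'].max(2).astype(int)
print(g[180:270:6,280:352:4])"
```

```text
ee_pos: [0.5041, -0.0376, 0.0834]
ft_force: [3.0, 3.9, 18.6]
grasp_force: 59.6
ee_pos: [0.5041, -0.0374, 0.0833]
ft_force: [2.9, 3.1, 22.3]
ee_pos: [0.5043, -0.0371, 0.0832]
ft_force: [1.4, 3.5, 28.7]
ee_pos: [0.5043, -0.0372, 0.0832]
ft_force: [1.0, 3.7, 29.3]
[ 0.81 -0.3   0.08]
pos [ 0.5043 -0.0372  0.0832] yaw -111.5 clock 28.45 F [ 1.   3.7 29.3] w 0.0106
rows xyz [0.038 0.089 0.275] turn None
[323.34068612 226.84394791]
[323.77363802 265.19510605]
[[173 106 136 172 180 182 183 182 181 179 177 181 178 180 180 180 181 178]
 [166 178 179 180 180 181 185 192 192 190 189 191 191 190 179 169 180 180]
 [179 180 180 178 187 191 189 184 140 117 114 120 130 158 177 189 167 178]
 [178 178 178 188 187 154  96  94  95 101  96  94  94  93  99 125 125 121]
 [177 176 182 155 127  93  98 120 125 125 123 123 122 105  91  94 125 123]
 [178 174 128 123 100 118 122 124 124 114 111 118 123 123 122 104 114 121]
 [118 118 123 122 119 124 118  84  61  54  53  56  70 100 123 121 107 122]
 [118 118 120 122 122 120  90  52  54  54  54  55  53  65 106 122 120 122]
 [112 117 117 122 123 119  90  54  54  55  53  54  52  65 102 122 122 121]
 [148 112 117 116 102 102  74  47  54  53  57  51  52  39 100 102 112 115]
 [148 147 112 111 101 101  57  43  58  58  58  57  55  26  99 101 102 114]
 [ 86  32  31  94 101 101  35  51  64  64  63  64  60  26  98 101 101  37]
 [ 33  34  35 100 101 101  29  53  64  65  64  64  61  25  87 101 101  66]
 [ 37  36  58 101 101  97  27  56  68  68  68  68  64  26  65 101 101  95]
 [ 32  32  87 101 101  88  26  58  68  67  68  68  65  25  45 101 100 101]]
```

```bash
python3 -c "
from h import *
d=dict(np.load('scene7.npz'));g=np.asarray(d['img']).astype(int)
for r in range(203,222):print(r,[''.join(f'{v:4d}' for v in g[r,c]) for c in range(326,335,2)])
for u in (-.01,0,.008):
  for z in(.094,.102,.106,.114):print(u,z,proj(d,[.5014-.366*u,-.0373-.93*u,z]).round(1))
"
```

```text
203 ['  44  62  56', '  37 147  95', '  37 145  97', '  42 146  98', '  30 145  96']
204 ['  71 121 100', '  33 145  94', '  38 144  94', '  30 142  91', '  35 150  97']
205 [' 118 109 115', '  33 143  94', '  38 144  94', '  32 145  92', '  35 151  96']
206 [' 116 106 111', '  31 144  94', '  31 143  94', '  35 144  95', '  26 118  76']
207 [' 115 106 114', '  37 146  93', '  40 148  98', '  39 151 100', '  48  44  50']
208 [' 114 106 109', '  35 144  95', '  35 149  96', '  40 101  71', '  50  44  46']
209 [' 112 105 111', '  33 148  92', '  43 100  73', '  26  19  23', ' 255 255 255']
210 [' 114 106 112', '  40 131  90', '  76  70  79', ' 115 116 114', ' 235 235 231']
211 [' 116 113 116', '  67  68  69', '  80  82  86', '  68  68  68', ' 174 174 170']
212 [' 115 111 115', '  67  68  71', '  85  86  90', '  76  77  80', ' 174 174 169']
213 ['  34  31  36', '  65  63  65', '  66  68  72', '  75  77  80', ' 115 117 115']
214 [' 182 181 176', '  93  92  93', '  63  67  67', '  73  77  80', ' 199 200 195']
215 [' 255 255 255', '  78  77  80', '  61  61  66', '  72  73  78', '  60  59  67']
216 [' 172 169 170', '  67  65  69', '  64  67  70', '  75  75  78', '  67  67  72']
217 [' 144 140 140', '  74  75  75', '  75  78  83', '  72  75  73', '  75  77  79']
218 [' 127 126 127', '  71  74  76', '  75  77  82', '  69  71  74', '  76  79  81']
219 [' 143 109 109', '  74  73  76', '  70  74  76', '  62  66  67', '  75  76  80']
220 [' 154  91  84', ' 128 127 128', ' 132 131 131', '  69  69  71', '  72  75  76']
221 [' 146 145 144', ' 157 154 155', ' 155 151 151', ' 110 107 110', '  74  74  80']
-0.01 0.094 [330.1 210.9]
-0.01 0.102 [330.1 209. ]
-0.01 0.106 [330.2 208.1]
-0.01 0.114 [330.2 206.2]
0 0.094 [329.2 209.1]
0 0.102 [329.2 207.2]
0 0.106 [329.2 206.3]
0 0.114 [329.2 204.4]
0.008 0.094 [328.4 207.7]
0.008 0.102 [328.4 205.8]
0.008 0.106 [328.4 204.9]
0.008 0.114 [328.5 203. ]
```

The evidence says the key is already fully seated: the bend's top edge is at scene row 210–211, so z ≈ 0.095, and the tool stops hard at the same height every time. I'll release, regrip far out on the long arm and tighten.

```bash
python3 -m creep '[[0,0,-0.06,0],[0,0,0,0],[0,0,0,0],[0,0,0,0]]' 0.1 60|grep -E "clock|width|force"; python3 -c "
from h import *
go(.5014+.12*.3714,-.0373+.12*.9285,.069,-111.8)"; python3 -m creep '[[-0.8,0,0.08,0],[-0.8,0,0.08,0],[-0.8,0,0.08,0],[-0.8,0.02,0.08,0],[-0.7,0.02,0.08,0]]'|head -2;python3 -c "
from h import *
go(.5014+.12*.3714,-.0373+.12*.9285,.069,-111.8)"
```

```text
clock: 29.0
ft_force: [0.3, 1.0, -0.3]
width: 0.0388
grasp_force: 0.0
pos [ 0.498  -0.0387  0.0792] yaw -111.6 clock 29.0 F [ 0.3  1.  -0.3] w 0.0388
rows xyz [-4.086 -0.101  0.341] turn 0.001
clock: 29.62
ee_pos: [0.541, 0.0712, 0.0676]
pos [0.541  0.0712 0.0676] yaw -111.6 clock 29.62 F [ 0.2 -0.6 -0.4] w 0.0382
rows xyz [-0.152 -0.118 -0.048] turn 0.001
```

```bash
python3 -m creep '[[-0.12,-0.1,-0.04,0],[0,0,0,0],[0,0,0,0],[0,0,0,0],[0,0,0,0]]' 1 60|grep -E "pos|force|width"; python3 -m creep '[[0,0,-0.08,0],[0.022,-0.418,0,0.0333],[0.022,-0.418,0,0.0333],[0.022,-0.418,0,0.0333],[0,0,0,0]]';  python3 -c "
from h import *
go(.5014,-.0373,.069)
print(np.round(robot.get_state()['ft_torque'],2))"
```

```text
ee_pos: [0.5462, 0.0729, 0.0699]
ft_force: [3.9, 4.3, 0.8]
width: 0.0124
grasp_force: 58.9
clock: 30.88
ee_pos: [0.5768, 0.0551, 0.0717]
orientation: [0.0, -0.426, 0.905, 0.002]
ft_force: [1.0, 7.6, 2.1]
width: 0.0119
grasp_force: 59.7
pos [0.5768 0.0551 0.0717] yaw -129.5 clock 30.88 F [1.  7.6 2.1] w 0.0119
rows xyz [ 3.974 -0.022  0.09 ] turn None
[ 1.71 -0.17  0.63]
```

```bash
python3 -m creep '[[0.022,-0.418,0,0.0333],[0.022,-0.418,0,0.0333],[0.022,-0.418,0,0.0333],[0,0,0,0]]';  python3 -c "
from h import *
go(.5014,-.0373,.069)
print(np.round(robot.get_state()['ft_torque'],2))"; python3 -m creep '[[0.022,-0.418,0,0.0333],[0.022,-0.418,0,0.0333],[0.022,-0.418,0,0.0333],[0,0,0,0]]';  python3 -c "
from h import *
go(.5014,-.0373,.069)
print(np.round(robot.get_state()['ft_torque'],2))"
```

```text
clock: 31.38
ee_pos: [0.6024, 0.0273, 0.0719]
orientation: [0.001, -0.28, 0.96, 0.003]
ft_force: [1.8, 8.7, 2.4]
width: 0.0122
grasp_force: 59.4
pos [0.6024 0.0273 0.0719] yaw -147.5 clock 31.38 F [1.8 8.7 2.4] w 0.0122
rows xyz [ 3.996 -0.009  0.098] turn None
[ 1.94 -0.48  0.48]
clock: 31.88
ee_pos: [0.6179, -0.0071, 0.0721]
orientation: [0.001, -0.126, 0.992, 0.003]
ft_force: [3.0, 8.5, 0.4]
width: 0.0121
grasp_force: 59.2
pos [ 0.6179 -0.0071  0.0721] yaw -165.5 clock 31.88 F [3.  8.5 0.4] w 0.0121
rows xyz [ 4.013e+00 -4.000e-03  1.040e-01] turn None
[ 1.93 -0.9   0.32]
```

```bash
python3 -m creep '[[0.022,-0.418,0,0.0333],[0.022,-0.418,0,0.0333],[0,0,0,0]]'|grep -E "pos|ft_f";  python3 -m creep '[[0.011,-0.209,0,0.0167],[0,0,0,0]]'|grep -E "pos|ft_f";python3 -m creep '[[0.011,-0.209,0,0.0167],[0,0,0,0]]'|grep -E "pos|ft_f"; python3 -c "
from h import *
go(.5014,-.0373,.069)
print(np.round(robot.get_state()['ft_torque'],2))"
```

```text
ee_pos: [0.6219, -0.032, 0.0722]
ft_force: [5.3, 8.1, 0.8]
ee_pos: [0.622, -0.0379, 0.0723]
ft_force: [4.1, 8.2, 0.6]
ee_pos: [0.6219, -0.0426, 0.0725]
ft_force: [4.7, 11.5, 1.1]
pos [ 0.6219 -0.0426  0.0725] yaw 176.6 clock 32.75 F [ 4.7 11.5  1.1] w 0.0126
rows xyz [ 4.02  -0.063  0.115] turn None
[ 2.6  -1.25  0.57]
```

```bash
for i in 1 2 3; do python3 -m creep '[[0.011,-0.209,0,0.0167],[0,0,0,0]]'|grep -E "pos|ft_f"; done; python3 -c "
from h import *
go(.5014,-.0373,.069)
print(np.round(robot.get_state()['ft_torque'],2))"
```

```text
ee_pos: [0.6216, -0.047, 0.0726]
ft_force: [5.1, 16.2, 0.6]
ee_pos: [0.6211, -0.0514, 0.0727]
ft_force: [6.0, 19.9, 1.6]
ee_pos: [0.62, -0.0552, 0.0729]
ft_force: [7.7, 26.1, 2.4]
pos [ 0.62   -0.0552  0.0729] yaw 167.9 clock 33.5 F [ 7.7 26.1  2.4] w 0.0123
rows xyz [ 3.992 -0.247  0.129] turn None
[ 5.44 -1.71  0.88]
```

```bash
python3 -m creep '[[0.011,0.209,0,-0.0167],[0.011,0.209,0,-0.0167],[0.011,0.209,0,-0.0167],[0,0,0,0]]'|grep -E "pos|ft_f"; for i in 1 2; do python3 -m creep '[[0.011,0.209,0,-0.0167],[0,0,0,0]]'|grep -E "pos|ft_f"; done; python3 -c "
from h import *
go(.5014,-.0373,.069)
print(np.round(robot.get_state()['ft_torque'],2))"
```

```text
ee_pos: [0.6213, -0.0414, 0.0728]
ft_force: [5.3, 13.1, 2.6]
ee_pos: [0.6217, -0.0374, 0.0728]
ft_force: [5.4, 8.7, 1.9]
ee_pos: [0.6216, -0.0325, 0.0728]
ft_force: [5.0, 6.0, 1.1]
pos [ 0.6216 -0.0325  0.0728] yaw -177.5 clock 34.5 F [5.  6.  1.1] w 0.0123
rows xyz [4.009 0.014 0.125] turn None
[ 1.12 -1.43 -0.08]
```

```bash
for i in 1 2; do python3 -m creep '[[0.011,0.209,0,-0.0167],[0,0,0,0]]'|grep -E "pos|ft_f"; done; python3 -m creep '[[0,0,0,0],[0,0,0,0],[0,0,0,0]]' 0.3 60 | grep -E "pos|ft_f|width"; python3 -c "
from h import *
go(.5014,-.0373,.069)
S=np.array([.5014,-.0373,0])
for n in('scene','top'):
    d=robot.snapshot(n);np.savez(f'{n}11.npz',**{k:np.array(v) for k,v in d.items()});g=np.asarray(d['img']).astype(int);m=(g[:,:,0]-g[:,:,2]>70)&(g[:,:,1]-g[:,:,2]>40)
    nn,l,s,c=cv2.connectedComponentsWithStats(m.astype(np.uint8));print(n,[(int(s[i][4]),c[i].round(1).tolist()) for i in range(1,nn) if 8<s[i][4]<60], proj(d,[.655,-.03,.09]))"
```

```text
ee_pos: [0.6211, -0.0269, 0.0727]
ft_force: [7.0, 3.0, -0.1]
ee_pos: [0.6204, -0.021, 0.0727]
ft_force: [6.7, 2.4, -0.6]
ee_pos: [0.6164, -0.0217, 0.0712]
ft_force: [-0.1, -0.1, 0.3]
width: 0.0301
pos [ 0.6164 -0.0217  0.0712] yaw -171.6 clock 35.38 F [-0.1 -0.1  0.3] w 0.0301
rows xyz [3.87  0.049 0.072] turn None
scene [(21, [361.9, 0.9]), (22, [328.5, 11.0]), (23, [344.3, 12.9]), (22, [328.3, 24.2]), (19, [343.1, 26.2]), (9, [265.3, 134.0]), (21, [296.0, 236.0])] [293.65705508 230.43471718]
top [] [318.27103692 141.31786633]
```

```bash
python3 -m creep '[[0.7,0.01,0,0],[0.7,0.01,-0.02,0],[0,0,0,0]]' |head -2; python3 -m creep '[[0,0,0,0],[0,0,0,0],[0,0,0,0],[0,0,0,0]]' 1 60 | grep -E "pos|force|width"; python3 -m creep '[[0,0,-0.15,0],[0,0,-0.25,0],[0,0,-0.25,0],[0,0,0,0]]'|grep -E "pos|force|width"; python3 -m creep '[[0,0,-0.4,0],[0,0,-0.6,0],[0,0,-0.6,0],[0,0,-0.4,0],[0,0,0,0]]'|grep -E "clock|pos|force|width"
```

```text
clock: 35.85
ee_pos: [0.5743, -0.0271, 0.0722]
ee_pos: [0.5772, -0.027, 0.0725]
ft_force: [1.5, -1.5, 1.5]
width: 0.0128
grasp_force: 58.5
ee_pos: [0.5757, -0.0266, 0.0925]
ft_force: [0.1, 0.0, -2.8]
width: 0.0123
grasp_force: 59.0
clock: 37.48
ee_pos: [0.5767, -0.0269, 0.153]
ft_force: [0.8, 0.5, -3.1]
width: 0.0126
grasp_force: 59.0
```

Run:
```python
from h import *
S=np.array([.5014,-.0373])
def stripe(d,tag):
    g=np.asarray(d["img"]).astype(int);m=(g[:,:,0]-np.maximum(g[:,:,1],g[:,:,2])>50)
    n,l,s,c=cv2.connectedComponentsWithStats(m.astype(np.uint8))
    for i in range(1,n):
        X=onz(d,c[i],.054)
        if s[i][4]>1 and np.hypot(*(X[:2]-S))<.03:print(tag,s[i][4],X[:2].round(4),np.degrees(np.arctan2(*(X[:2]-S)[::-1])).round(1))
for f in("w5","w6","wrist7","wrist10"):stripe(dict(np.load(f+".npz")),f)
for n in("wrist","top","scene"):
    d=robot.snapshot(n);np.savez(n+"12.npz",**{k:np.array(v) for k,v in d.items()});stripe(d,n)
t=dict(np.load("top12.npz"));g=np.asarray(t["img"]).astype(int)
m=((g[:,:,0]>150)&(g[:,:,1]<110)&(g[:,:,2]<110)).astype(np.uint8)
c=max(cv2.findContours(m,0,1)[0],key=cv2.contourArea);r=cv2.minAreaRect(c);b=cv2.boxPoints(r);print(r,[onz(t,p,.01).round(3).tolist() for p in b]);print("pad",onz(t,r[0],.01))
s=dict(np.load("scene12.npz"));g=np.asarray(s["img"]).astype(int);m=((g[:,:,0]>170)&(g[:,:,1]<110)&(g[:,:,2]<110)).astype(np.uint8)
c=max(cv2.findContours(m,0,1)[0],key=cv2.contourArea);r=cv2.minAreaRect(c);print("pad scene",onz(s,r[0],.01),r[0])
```

```text
w5 17 [ 0.5174 -0.0361] 4.3
w6 20 [ 0.5172 -0.0361] 4.4
wrist7 23 [ 0.5174 -0.0361] 4.3
((192.0846405029297, 193.17691040039062), (83.47537231445312, 66.60665130615234), 82.87498474121094) [[0.634, 0.442, 0.01], [0.654, 0.253, 0.01], [0.417, 0.225, 0.01], [0.396, 0.413, 0.01]]
pad [0.5248147 0.3334809 0.01     ]
pad scene [0.52897062 0.33442096 0.01      ] (403.9742431640625, 296.9329833984375)
```

Run:
```python
from h import *
S=np.array([.5024,-.0373])
for n in("wrist","top","scene"):
    d=dict(np.load(n+"12.npz"));g=np.asarray(d["img"]).astype(int);p=proj(d,[*S,.054]);print(n,p.round(1))
    for r in range(max(0,int(p[1])-40),min(400,int(p[1])+40)):
        for c in range(max(0,int(p[0])-40),min(640,int(p[0])+40)):
            if g[r,c,0]-max(g[r,c,1],g[r,c,2])>18:
                X=onz(d,(c,r),.054)[:2]
                if np.hypot(*(X-S))<.022:print(n,c,r,g[r,c],np.degrees(np.arctan2(*(X-S)[::-1])).round(0),np.hypot(*(X-S)).round(4))
```

```text
wrist [319.9  98.7]
top [321.9 198.2]
scene [328.8 218.3]
scene 324 217 [254 226 218] -63.0 0.0179
scene 325 217 [232  96  86] -68.0 0.0148
```

```bash
python3 -c "
from h import *
go(.507,.31,.153)"
```

```text
pos [ 0.5754 -0.0268  0.1511] yaw -171.5 clock 37.62 F [-0.5 -0.7 -2.6] w 0.0122
rows xyz [ 0.604 11.442 -0.063] turn None
```

```bash
for i in 1 2 3; do python3 -m creep '[[0.04,0.763,0,0],[0.04,0.763,0,0],[0.04,0.763,0,0],[0.04,0.763,0,0],[0.04,0.763,0,0]]'|head -2; done; python3 -m creep '[[0,0,0.6,0],[0,0,0.8,0],[0,0,0.8,0],[0,0,0.6,0],[0,0,0,0]]'|grep -E "clock|pos|ft_f"; python3 -m creep '[[0,0,0.15,0],[0,0,0.15,0],[0,0,0,0]]'|grep -E "clock|pos|ft_f"
```

```text
clock: 38.25
ee_pos: [0.5524, 0.086, 0.1508]
clock: 38.88
ee_pos: [0.5297, 0.1982, 0.1508]
clock: 39.5
ee_pos: [0.5071, 0.3106, 0.1509]
clock: 40.12
ee_pos: [0.506, 0.3094, 0.0658]
ft_force: [-0.1, 0.4, -2.1]
clock: 40.5
ee_pos: [0.5078, 0.3101, 0.0589]
ft_force: [0.7, 0.6, -2.6]
```

```bash
python3 -m creep '[[0,0,0.1,0],[0,0,0.1,0],[0,0,0,0]]'|grep -E "clock|pos|ft_f"; python3 -m creep '[[0,0,0.08,0],[0,0,0,0]]'|grep -E "clock|pos|ft_f"
```

```text
clock: 40.88
ee_pos: [0.5075, 0.3099, 0.0525]
ft_force: [-1.3, 0.4, -3.2]
clock: 41.12
ee_pos: [0.5076, 0.31, 0.0502]
ft_force: [0.1, 0.0, -3.3]
```

```bash
for i in 1 2 3; do python3 -m creep '[[0,0,0.09,0],[0,0,0,0]]'|grep -E "pos|ft_f"; done
```

```text
ee_pos: [0.5084, 0.3103, 0.0481]
ft_force: [0.5, 0.2, 0.6]
ee_pos: [0.5095, 0.3108, 0.0463]
ft_force: [2.7, -0.5, 5.9]
ee_pos: [0.5108, 0.3113, 0.0442]
ft_force: [3.3, -1.1, 6.5]
```

```bash
python3 -m creep '[[0,0,0,0],[0,0,0,0],[0,0,0,0],[0,0,0,0],[0,0,0,0]]' -1|grep -E "clock|pos|ft_f|width";python3 -m creep '[[0,0.3,0,0],[0,0.3,0,0],[0,0.3,0,0],[0,0.3,0,0],[0,0.3,0,0]]'|grep -E "pos|ft_f"; python3 -m creep '[[0,0.3,0,0],[0,0.3,0,0],[0,0.3,0,0],[0,0,0,0]]'|grep -E "clock|pos|ft_f"
python3 - <<'E'
from h import *
for n in("scene","top","wrist"):
    d=robot.snapshot(n);np.savez(n+"13.npz",**{k:np.array(v) for k,v in d.items()});g=np.asarray(d['img']).astype(int);m=(g[:,:,0]>120)&(g[:,:,0]-g[:,:,2]>60)&(g[:,:,1]-g[:,:,2]>40)
    nn,l,s,c=cv2.connectedComponentsWithStats(m.astype(np.uint8));print(n,[(int(s[i][4]),c[i].round(1).tolist(),onz(d,c[i],.024).round(3).tolist()) for i in range(1,nn) if 8<s[i][4]<400])
E
```

```text
clock: 42.5
ee_pos: [0.5076, 0.3099, 0.0421]
ft_force: [0.2, 0.5, 0.5]
width: 0.0853
ee_pos: [0.501, 0.3554, 0.0423]
ft_force: [0.4, -0.5, 0.6]
clock: 43.62
ee_pos: [0.4972, 0.3821, 0.0423]
ft_force: [-0.4, -0.1, -0.7]
scene [(19, [361.7, 0.7], [-1.885, -2.367, 0.024]), (24, [378.2, 2.3], [-1.964, -2.222, 0.024]), (24, [395.5, 4.2], [-2.039, -2.067, 0.024]), (20, [328.4, 10.9], [-1.381, -2.27, 0.024]), (19, [344.2, 12.7], [-1.448, -2.135, 0.024]), (22, [360.7, 14.8], [-1.516, -1.994, 0.024]), (23, [377.6, 16.8], [-1.583, -1.855, 0.024]), (22, [394.8, 18.9], [-1.65, -1.717, 0.024]), (19, [327.7, 24.1], [-1.102, -1.949, 0.024]), (19, [343.5, 26.2], [-1.163, -1.824, 0.024]), (19, [359.9, 28.4], [-1.224, -1.696, 0.024]), (21, [376.4, 30.6], [-1.284, -1.573, 0.024]), (19, [393.3, 32.9], [-1.342, -1.448, 0.024]), (14, [304.4, 119.7], [0.083, -0.721, 0.024]), (26, [313.5, 162.3], [0.292, -0.386, 0.024]), (156, [173.5, 174.9], [0.786, -0.669, 0.024]), (225, [241.9, 237.7], [0.767, -0.172, 0.024]), (9, [272.0, 256.6], [0.74, -0.035, 0.024]), (71, [309.2, 285.5], [0.722, 0.134, 0.024]), (25, [393.6, 307.4], [0.59, 0.348, 0.024])]
top [(325, [369.8, 106.1], [0.764, -0.179, 0.024]), (19, [323.6, 118.9], [0.729, -0.046, 0.024]), (35, [186.7, 169.9], [0.591, 0.345, 0.024]), (205, [528.9, 245.5], [0.36, -0.619, 0.024]), (65, [450.6, 273.6], [0.285, -0.395, 0.024])]
wrist []
```

```bash
python3 -m creep '[[0,0,-0.5,0],[0,0,-0.9,0],[0,0,-0.9,0],[0,0,-0.9,0],[0,0,-0.9,0]]'|head -2; python3 -m creep '[[-0.9,-0.9,-0.5,0],[-0.9,-0.9,-0.5,0],[-0.9,-0.9,0,0],[-0.9,-0.9,0,0],[-0.9,-0.9,0,0]]'|head -2; python3 -m creep '[[-0.9,-0.9,0,0],[-0.9,-0.9,0,0],[0,0,0,0],[0,0,0,0]]'|grep -E "clock|pos|ft_f"
python3 - <<'E'
from h import *
for n in("scene","top"):
    d=robot.snapshot(n);np.savez(n+"14.npz",**{k:np.array(v) for k,v in d.items()});g=np.asarray(d['img']).astype(int)
    m=(((g.max(2)-g.min(2)<30)&(g.max(2)<150))|((g[:,:,0]>120)&(g[:,:,1]-g[:,:,2]>40))).astype(np.uint8)
    X0=proj(d,[.525,.333,.02]).astype(int);w=np.zeros_like(m);w[X0[1]-50:X0[1]+50,X0[0]-45:X0[0]+45]=1;m=m*w
    nn,l,s,c=cv2.connectedComponentsWithStats(m);i=1+np.argmax(s[1:,4]);print(n,s[i])
    ct=max(cv2.findContours((l==i).astype(np.uint8),0,1)[0],key=cv2.contourArea)
    ap=cv2.approxPolyDP(ct,3,True).reshape(-1,2);print([(p.tolist(),onz(d,p,.02)[:2].round(3).tolist()) for p in ap])
E
```

```text
clock: 44.4
ee_pos: [0.4974, 0.3811, 0.1675]
clock: 45.02
ee_pos: [0.6517, 0.2665, 0.1968]
clock: 45.52
ee_pos: [0.7116, 0.222, 0.1959]
ft_force: [-0.4, -0.4, 0.4]
scene [382 271  51  45 336]
[([431, 282], [0.431, 0.353]), ([419, 271], [0.424, 0.301]), ([418, 275], [0.439, 0.31]), ([428, 285], [0.447, 0.355]), ([382, 314], [0.628, 0.341]), ([431, 288], [0.449, 0.368])]
top [ 146  142   90  100 6715]
[([146, 142], [0.673, 0.461]), ([146, 158], [0.627, 0.461]), ([169, 241], [0.39, 0.397]), ([235, 241], [0.387, 0.21]), ([235, 228], [0.424, 0.21]), ([207, 143], [0.667, 0.287])]
```

Run:
```python
from h import *
S=np.array([.5020,-.0375])
for f in("top0","scene14","top14"):
    d=dict(np.load(f+".npz"));g=np.asarray(d["img"]).astype(float);A=[]
    p=proj(d,[*S,.054]).astype(int)
    for r in range(p[1]-9,p[1]+10):
        for c in range(p[0]-9,p[0]+10):
            w=g[r,c,0]-max(g[r,c,1:]);X=onz(d,(c,r),.054)[:2]-S
            if w>15 and np.hypot(*X)<.02:A.append((w,*X))
    A=np.array(A)
    if len(A):v=(A[:,:1]*A[:,1:]).sum(0);print(f,len(A),np.degrees(np.arctan2(v[1],v[0])),np.hypot(*v)/A[:,0].sum())
    else:print(f,"none")
print(robot.sign_off())
```

```text
top0 4 10.60382513997215 0.013579139523098424
scene14 none
top14 3 -48.58259667192706 0.011995168036197936
the job is handed in; nothing more can be done
None
```

The screw is tightened to its stop (its stripe moved about 59° clockwise, within a few degrees, and the lever went solid), the key lies flat on the red pad, and the job is handed in; I kept clear of the board panel, label roll and screwdriver but did not re-measure them.

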